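# Level the weighing stone with a wedge shim

## Robot

A 7-joint arm with a two-finger parallel gripper is mounted at the origin on the work surface. World frame = base frame: x ahead of the robot, y to its left, z up, the work surface at z = 0. Lengths are in m, angles in rad, forces in N, time in s.
With the tool pointing down it reaches from about 0.35 to 0.9 m from the base axis. Payload 8.1 kg.
Tool frame: the origin (TCP) lies on the centre line of the jaws, within the pads' length; the fingertips stand 17 mm ahead of it and the grasp point (between the pads) lies 2 mm behind it; z points along the fingers, y is the direction in which the jaws open and shut (so a half turn about z gives the same grasp; the last joint's range is limited). The gripper opens to 92 mm and grips with 3 to 60 N. Pads are 19 mm wide; open, the fingers measure 130 mm over their backs; the gripper's body (75 mm by 190 mm) begins 47 mm behind the grasp point.
Start: joints at [-1.445, 0.434, 0.025, 1.573, -0.012, 1.134, -0.075], TCP at [0.142, 0.609, 0.244] pointing down, gripper open.
Joint ranges: [-2.62, 2.62], [-0.44, 2.09], [-1.27, 1.32], [0.08, 2.57], [-1.32, 4.46], [0.12, 2], [-2.74, 2.74]. Speed limits (rad/s): [2.22, 2.22, 3.01, 3.01, 3.14, 3.14, 3.14].

## Interface

Orientations are given as a rotation vector (axis times angle).
In Python, from cell import arm, imaging, job gives the robot as it stands.
- The arm moves only by the tool jog_arm, never from a script. Its argument "moves" is a list of rows, each an object with "fingers": the closure, from -1 (fully open) to 1 (shut); "xyz": the shift along the tool's x, y, z in cm, a list of three; "angular": the turn, a rotation vector about the tool's x, y, z in rad, a list of three. In form: [{"fingers": fingers, "xyz": [dx, dy, dz], "angular": [ax, ay, az]}, ...]. A call has 1 to 12 rows; each row is the pose to reach, as a shift and turn from the pose commanded when the call began, along the tool's axes at that moment; what a row does not reach only later rows make up. A row lasts 1/8 s, in which the tool goes at most 62.5 mm and 10.7 degrees, less where a joint would pass 70% of its speed; a pose out of reach is approached as far as the arm can. A call with a gripper value outside its range is refused whole. The fingers move at their own pace and stop on an object; "grip_force" is the grip in N (left out, the last holds). Time passes only in rows, so rows that repeat a pose let the fingers close. It gives the time, the measured TCP pose, the force and the opening at its end, in the units of the state.
- arm.observe(): the state, without advancing time (a new reading comes with each control period).
- imaging.get_image(name): name is "scene" or "top" or "wrist"; returns the picture (420x560x3 uint8, red, green, blue); there is no depth.
- imaging.camera_params(name): a dict with "fx", "fy", "cx", "cy" (pixels), "dist" ([k1, k2, p1, p2, k3] as OpenCV has them; the pictures are not rectified), "rvec" (rotation vector, rad) and "tvec" (3), from world to camera coordinates, as OpenCV has them; the wrist camera has in their place "hand_eye" (4x4, takes a point from camera to tool coordinates, whose origin is the TCP and whose axes are the flange's). Camera axes: x right, y down, z forward; pixel columns grow to the right and rows downward; lengths in m; the calibration is good to about 2 mm. A picture is of the moment at which its call begins: read the wrist's pose just before it. camera_params takes no time and is no camera call.
- job.sign_off(): hands the job in, once; it reports no verdict.
The state is a dict: "clock": time; "joints": joint angles; "dq": joint speeds; "joint_efforts": joint torques, N m; "position": TCP position; "ee_rot": TCP orientation; "force": force on the tool from outside, world axes, zero at the start; "ft_torque": the same for the moment, N m; "width": opening from 0.0 (shut) to 1.0 (fully open).
Only numpy, scipy, OpenCV 4.12 (cv2) and the standard library are available. Lean on these libraries where they do the work, as an engineer would, in place of code of your own. Each camera call takes 0.05 s, during which the arm holds its last target. There are 200 camera calls.

## Task

The weighing stone must be level before the balance goes back on it. Take the taller of the two grey wedge shims and slide it, thin end first and flat on the bench, from the stone's right-hand side under the foot of the low corner, easing it in until the bubble of the level on top lies centred between its two lines, then let go and leave it there. Push gently, never run the bubble on to the other end of the vial, do not touch the stone or the level with the gripper, and leave the other things where they are.

Things in the scene. Friction and masses are not known exactly. Their poses are not given: they have to be found in the camera images.
- shim: the taller of two grey wedge shims lying flat (their places are swapped at random), 140 g, 200 long, 30 wide. Grip block 30 x 30, 48 high, at the thick end; origin at the centre of the block's underside, z up, +x along the shim to the thin end. Its top slopes straight from 30 thick at x = 15 to 3 thick at x = 185 (thin end).
- thin_shim: the other wedge shim, same material, length and width but only 10 thick at its thick end, grip block 30 high; same axes. Too thin for this job; leave it.
- station: fixed stand of the stone; origin on the bench under the stone's centre, x away from the robot, y to its left (turned up to 0.15 rad), z up. Pivot posts (22 dia, pads 36 dia) at x, y = (-66, 120) and (98, -95); a low rest (24 dia, 28 high) at (0, -75) carries the low side at first. A shim pushed along +y from the right (-y) side through the foot meets nothing else.
- stone: stone slab 240 (stand's x) x 300 (y) x 25, some 3.4 to 6 kg with the level; origin at the centre of its underside, 34 above the bench when level. It rocks only about the line of its two pivot posts, up to 0.045 rad either side of level; at first its near right corner (-x, -y) is low by 0.045 rad. 3 to 7 N rest on a shim under the foot; pushing it in takes 6 to 18 N.
- low_corner (a point): point on the stone's underside where the low corner's foot is screwed in, at -95, -125 from the stone's centre, 25 in from both edges. The foot, a steel stud of 18 dia with a domed end, hangs straight down from here by an unknown 12 to 22, so at first it is 4 to 14 clear of the bench, and how far the shim must go in has to be found from the level.
- vial_mid (a point): middle of the vial on the block level (aluminium, 150 x 30 x 22) fixed diagonally on the stone, along the line to the low corner; point 25 above the stone's top. Two black lines cross the vial 14 either side of this point.
- bubble (a joint): place of the pale bubble (20 long) along the vial, m: 0 centred; negative (-0.027 at first) off to the high side, away from the low corner; positive towards the low corner, raised too far. 0.6 m per rad of tilt: about 3.5 mm per mm that the foot rises, 5.6 mm per 10 mm of shim pushed in once the foot bears on it.
- packer: flat grey plate 80 x 40 x 8 lying on the bench, not needed; origin at the centre of its underside
- bottle: small amber bottle, 44 dia, 85 high; origin at the centre of its underside; leave it
- beaker: glass beaker, 64 dia, 80 high; origin at the centre of its underside; leave it
- weight: steel calibration weight, 38 dia, 62 high, 0.5 kg; origin at the centre of its underside; leave it
- jar: white jar with a screw cap, 60 dia, 60 high; origin at the centre of its underside; leave it
- spatula: steel spatula 180 long lying on the bench; leave it
Mind the look-alikes: they are no part of the job. What is shaped like the shim but brown or green is not meant.

How it is judged:
On the way:
1. the foot of the low corner comes to bear on the shim while the stone is still low (contact force between shim and stone above 0.5 N and value of joint bubble below -0.006 m), for 0.05 s.
At the end, for the whole second after the job is handed in: The bubble rests within 4 mm of centred (wholly between the lines), the low corner's foot bears on the tall shim (more than 1 N), the shim lies flat on the bench (within 0.05 rad), pointing along the stand's y within 0.35 rad, at rest (value of joint bubble between -0.004 and 0.004 m and contact force between shim and stone above 1 N and angle between shim's own z axis and vertical below 0.05 rad and height (world z) of shim below 0.004 m and angle between the x axis of shim and the y axis of station, either way round below 0.35 rad and linear speed of shim below 0.01 m/s); the robot touches nothing.
It fails at once if the shim and the stone press on one another with more than 22 N (rammed) (contact force between shim and stone above 22 N).
It fails at once if the bubble is run over to the other end of the vial (more than 15 mm past centre) (value of joint bubble above 0.015 m).
It fails at once if the robot touches the stone or the level with more than 3 N (contact force between any of the fingers, the arm and stone above 3 N).
It fails at once if another thing is shifted by more than 30 mm (distance of any of thin_shim, packer, bottle, beaker, weight, jar, spatula from where it was at the start of the episode above 0.03 m).
It also fails if it takes over 69 s, if anything falls off the work surface, if the arm or the gripper's body presses on something with over 40 N, if the wrist force passes 120 N, or if a joint passes its speed limit or range.

## Working session

There is one attempt and no reset: what is moved stays moved. The work goes in short steps, Python scripts to look and compute and a tool call to move; the robot and the scene stay as the last step left them, time stands still between calls to the robot, and variables do not carry over. Pictures are saved under pics/ and viewed, about 8 in all and at most 12, crops included, and the job is handed in when it is done.

Besides the shell and the picture viewer there is one more tool, called after "Request:" in YAML: its name, and indented under it one key for each argument. jog_arm: Moves the arm, as the interface text tells. Its arguments: {"type":"object","properties":{"moves":{"type":"array"},"grip_force":{"type":"number"}},"required":["moves"]}

```bash
ls; mkdir -p pics
python3 - <<'E'
from cell import arm, imaging
import cv2
print(arm.observe())
for n in("top","scene"):
    im=imaging.get_image(n); cv2.imwrite(f"pics/{n}0.png",im[:,:,::-1]); 
    print(imaging.camera_params(n))
print(imaging.camera_params("wrist"))
E
```

```text
pics
{'clock': 0.0, 'joints': array([-1.44462865,  0.43528284,  0.02500466,  1.57409282, -0.01159873,
        1.13401925, -0.07508995]), 'dq': array([-0.00139964, -0.00047344,  0.00054581, -0.00018103, -0.00059125,
        0.0001656 , -0.00123896]), 'joint_efforts': array([ 1.39520571e-04, -6.67866039e+01,  9.85430516e-01, -3.14453351e+01,
       -6.04037731e-02,  4.28115728e-02,  1.69645546e-04]), 'position': array([0.14169668, 0.60822067, 0.24290981]), 'ee_rot': array([-3.58698673e-01, -3.12102250e+00,  2.60278300e-03]), 'force': array([-0.8837966 , -0.17666776,  0.21549732]), 'ft_torque': array([-0.02097807, -0.00066844, -0.0051182 ]), 'width': 1.001260046200478}
{'fx': 429.76067611051064, 'fy': 429.76067611051064, 'cx': 276.0326204883292, 'cy': 211.20928704079884, 'dist': array([-0.13312202,  0.        ,  0.        ,  0.        ,  0.        ]), 'rvec': array([ 2.12782473, -2.14462637,  0.18060632]), 'tvec': array([-0.01588359,  0.503334  ,  1.46905079])}
{'fx': 393.4285389556984, 'fy': 393.4285389556984, 'cx': 284.76644569187005, 'cy': 209.85355637757877, 'dist': array([-0.06723894,  0.        ,  0.        ,  0.        ,  0.        ]), 'rvec': array([ 2.10831803,  1.38690188, -0.52386725]), 'tvec': array([-0.18272785, -0.31714771,  1.49794462])}
{'fx': 355.53535553253147, 'fy': 355.53535553253147, 'cx': 276.46731432124, 'cy': 211.27997570939215, 'dist': array([-0.05881559,  0.        ,  0.        ,  0.        ,  0.        ]), 'hand_eye': array([[-7.23217014e-05, -9.65169584e-01, -2.61625053e-01,
         6.95572285e-02],
       [ 9.99999996e-01, -5.69899065e-05, -6.61892908e-05,
        -1.52693634e-03],
       [ 4.89739029e-05, -2.61625057e-01,  9.65169585e-01,
        -1.41563812e-01],
       [ 0.00000000e+00,  0.00000000e+00,  0.00000000e+00,
         1.00000000e+00]])}
```

View pics/top0.png

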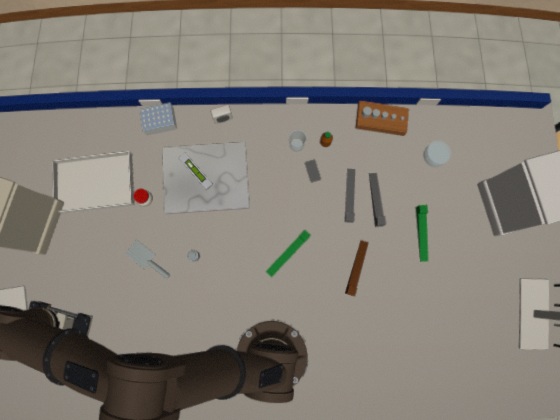

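View pics/scene0.png

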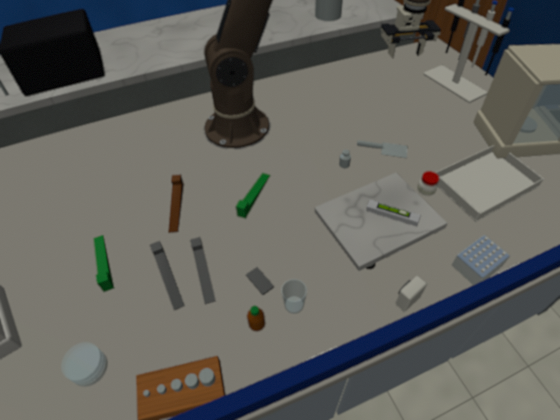

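The top view shows the stone at (205,177), with the two grey shims at (350,195) and (377,200), blocks towards the robot. I'll zoom in to tell which is taller.

```bash
cat > h.py <<'E'
import numpy as np, cv2
from cell import arm, imaging
R=lambda v: cv2.Rodrigues(np.array(v,float))[0]
def cam(n,st=None):
    p=imaging.camera_params(n); K=np.array([[p['fx'],0,p['cx']],[0,p['fy'],p['cy']],[0,0,1]])
    if n=="wrist":
        T=np.eye(4); T[:3,:3]=R(st['ee_rot']); T[:3,3]=st['position']
        T=np.linalg.inv(T@p['hand_eye']); r,t=T[:3,:3],T[:3,3]
    else: r,t=R(p['rvec']),np.array(p['tvec'])
    return K,p['dist'],r,t
def ray(c,uv):
    K,d,r,t=c; n=cv2.undistortPoints(np.array(uv,float).reshape(-1,1,2),K,d).reshape(-1,2)
    return -r.T@t, np.c_[n,np.ones(len(n))]@r
def plane(c,uv,z):
    o,D=ray(c,uv); return o+D*((z-o[2])/D[:,2])[:,None]
def proj(c,P):
    K,d,r,t=c; return cv2.projectPoints(np.array(P,float).reshape(-1,1,3),cv2.Rodrigues(r)[0],t,K,d)[0].reshape(-1,2)
E
python3 - <<'E'
from h import *
a=cv2.imread("pics/scene0.png")[220:320,130:230]; b=cv2.imread("pics/top0.png")[150:240,320:400]
f=lambda i:cv2.convertScaleAbs(cv2.resize(i,(400,450),interpolation=cv2.INTER_CUBIC),alpha=1.8)
cv2.imwrite("pics/c1.png",np.hstack([f(a),f(b)]))
c=cam("top"); 
print("shims",plane(c,[(350,170),(351,219),(375,175),(379,222)],0.02))
print("stone corners",plane(c,[(163,149),(245,142),(248,210),(165,213)],0.055))
for n in("top","scene"): print(n,-cam(n)[2].T@cam(n)[3])
E
```

```text
shims [[ 0.65711679 -0.29083634  0.02      ]
 [ 0.47657326 -0.28750799  0.02      ]
 [ 0.6380812  -0.38224655  0.02      ]
 [ 0.46482567 -0.38844493  0.02      ]]
stone corners [[0.73209715 0.38690754 0.055     ]
 [0.75417284 0.08976238 0.055     ]
 [0.50601807 0.07793808 0.055     ]
 [0.49760835 0.37017834 0.055     ]]
top [ 0.25387752 -0.01447528  1.53200663]
scene [ 1.18480906 -0.28326444  0.94540941]
```

View pics/c1.png

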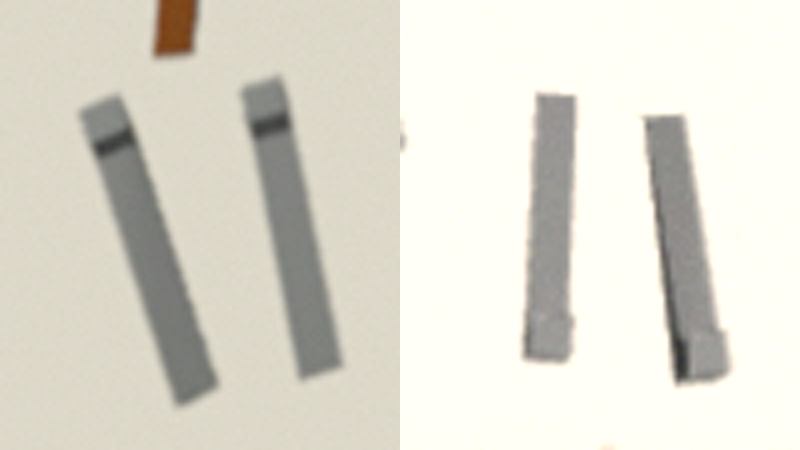

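The outer shim (top view, about (381,220)) shows a taller side face. I'll triangulate the block tops and get the stone's pose.

Run:
```python
from h import *
ct,cs=cam("top"),cam("scene")
def tri(a,b):
    o1,d1=ray(ct,[a]);o2,d2=ray(cs,[b]);A=np.c_[d1[0],-d2[0]];s=np.linalg.lstsq(A,o2-o1,rcond=None)[0]
    p,q=o1+s[0]*d1[0],o2+s[1]*d2[0]; return (p+q)/2,np.linalg.norm(p-q)
print("outer block top",tri((381.3,220.6),(156.3,246.2)))
print("inner block top",tri((349.8,217.4),(196,241.6)))
# thin ends on z~.003 ; outer top crop (664,117), scene crop(197,395); inner
print("outer thin",plane(ct,[(372.8,173.4)],.003),plane(cs,[(130+197/4,220+395/4.5)],.003))
print("outer blocktop",plane(ct,[(381.3,220.6)],.048),plane(cs,[(156.3,246.2)],.048))
# stone by colour mask
im=cv2.imread("pics/top0.png").astype(int); sub=im[130:225,150:260]
print(im[177,215],im[230,215],im[165,172])
o=cv2.resize(cv2.imread("pics/top0.png")[130:225,150:260],(770,590//2*2),interpolation=cv2.INTER_CUBIC)
cv2.imwrite("pics/c2.png",cv2.resize(cv2.convertScaleAbs(cv2.imread("pics/top0.png")[130:220,150:260],alpha=1.2),(770,630),interpolation=cv2.INTER_CUBIC)[:600])
```

```text
outer block top (array([ 0.46608423, -0.3894416 ,  0.04674223]), np.float64(0.0016735509448837108))
inner block top (array([ 0.48127583, -0.28156415,  0.02785469]), np.float64(0.0008638694118167601))
outer thin [[ 0.64850508 -0.37844807  0.003     ]] [[ 0.65126862 -0.37675409  0.003     ]]
outer blocktop [[ 0.46581507 -0.38997795  0.048     ]] [[ 0.4673561  -0.38846503  0.048     ]]
[149 153 155] [134 145 152] [155 159 161]
```

View pics/c2.png

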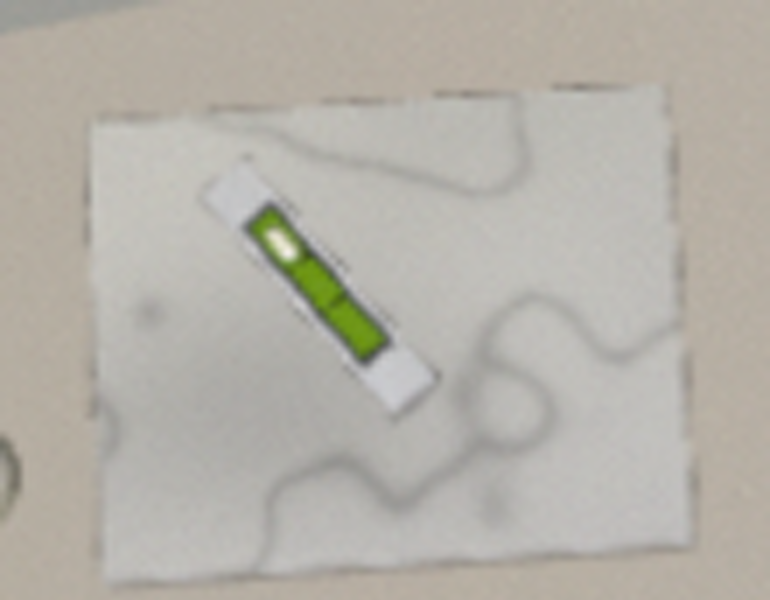

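The outer shim is the tall one: its block top triangulates to 47 mm, the inner one's to 28 mm. Stone corners in the crop (scale 7): TL(92,120), TR(662,87), BR(692,545), BL(104,582). The bubble sits at the far-left end of the vial.

```bash
cat >> h.py <<'E'
def go(x,y,z,ya):
    """tool-frame shift(cm)/rotvec to reach world xyz, tool down, tool y at world angle ya"""
    s=arm.observe(); R0=R(s['ee_rot']); yv=np.array([np.cos(ya),np.sin(ya),0]); zv=np.array([0,0,-1.])
    R1=np.c_[np.cross(yv,zv),yv,zv]
    print("shift",np.round(R0.T@(np.array([x,y,z])-s['position'])*100,2),"ang",np.round(cv2.Rodrigues(R0.T@R1)[0].ravel(),4),"t",s['clock'])
E
python3 - <<'E'
from h import *
c=cam("top"); px=np.array([(92,120),(662,87),(692,545),(104,582)])/7+[150,130]-0.43
z=[.0665,.0583,.050,.058]
P=np.array([plane(c,[p],h)[0] for p,h in zip(px,z)]); print(P.round(4))
loc=np.array([(.12,.15),(.12,-.15),(-.12,-.15),(-.12,.15)])
m=P[:,:2].mean(0); A=P[:,:2]-m; th=np.arctan2((loc[:,0]*A[:,1]-loc[:,1]*A[:,0]).sum(),(loc*A).sum())
Rm=np.array([[np.cos(th),-np.sin(th)],[np.sin(th),np.cos(th)]])
print("centre",m,"yaw",th,"resid",(A-loc@Rm.T).round(4))
print("sizes",[np.linalg.norm(P[i]-P[i-1]).round(4) for i in range(4)])
print("foot",m+Rm@[-.095,-.125],"dir",Rm[:,1])
for d in(.2,.22,.3): print(d,m+Rm@[-.095,-.125-d])
print("green/bottle etc",plane(c,[(310,232),(313,171),(194,256)],.02))
go(.466,-.389,.22,0.065-np.pi/2)
E
```

```text
[[0.737  0.3852 0.0665]
 [0.7531 0.0926 0.0583]
 [0.516  0.0768 0.05  ]
 [0.4981 0.3715 0.058 ]]
centre [0.62605705 0.23152531] yaw 0.059467687391871735 resid [[ 0.0001 -0.0032]
 [-0.0017  0.0037]
 [ 0.0008  0.0021]
 [ 0.0008 -0.0027]]
sizes [np.float64(0.2394), np.float64(0.2932), np.float64(0.2378), np.float64(0.2953)]
foot [0.53865406 0.10110017] dir [-0.05943264  0.99823232]
0.2 [ 0.55054058 -0.09854629]
0.22 [ 0.55172924 -0.11851094]
0.3 [ 0.55648385 -0.19836953]
green/bottle etc [[ 0.43123629 -0.13966882  0.02      ]
 [ 0.6539071  -0.15539732  0.02      ]
 [ 0.34891668  0.27065974  0.02      ]]
shift [-54.21 -89.77   2.43] ang [-1.0000e-04  2.0000e-03  2.8477e+00] t 0.1
```

Request:
jog_arm:
  moves:
    - {"fingers": -1, "xyz": [-31, -12, 0], "angular": [0, 0, 0.15]}
    - {"fingers": -1, "xyz": [-31, -12, 0], "angular": [0, 0, 0.3]}
    - {"fingers": -1, "xyz": [-31, -12, 0], "angular": [0, 0, 0.45]}
    - {"fingers": -1, "xyz": [-31, -12, 0], "angular": [0, 0, 0.6]}
    - {"fingers": -1, "xyz": [-31, -12, 0], "angular": [0, 0, 0.75]}
    - {"fingers": -1, "xyz": [-52, -45, 0], "angular": [0, 0, 0.9]}
    - {"fingers": -1, "xyz": [-52, -45, 0], "angular": [0, 0, 1.05]}
    - {"fingers": -1, "xyz": [-52, -45, 0], "angular": [0, 0, 1.2]}
    - {"fingers": -1, "xyz": [-52, -45, 0], "angular": [0, 0, 1.35]}
    - {"fingers": -1, "xyz": [-52, -45, 0], "angular": [0, 0, 1.5]}
    - {"fingers": -1, "xyz": [-52, -45, 0], "angular": [0, 0, 1.65]}
    - {"fingers": -1, "xyz": [-52, -45, 0], "angular": [0, 0, 1.8]}

```text
clock: 1.6
position: [0.5466, 0.0484, 0.2439]
ee_rot: [2.674, 1.646, -0.0]
force: [0.8, 0.5, 0.4]
width: 1.004
```

```bash
python3 -c "
from h import *
print(arm.observe()['position'])
go(.466,-.389,.2,0.065-np.pi/2)"
```

```text
[0.54662611 0.04844849 0.24386592]
shift [-42.69  12.5    4.43] ang [1.1000e-03 2.0000e-04 1.0387e+00] t 1.6
```

Request:
jog_arm:
  moves:
    - {"fingers": -1, "xyz": [-42.7, 12.5, 4.4], "angular": [0, 0, 0.15]}
    - {"fingers": -1, "xyz": [-42.7, 12.5, 4.4], "angular": [0, 0, 0.3]}
    - {"fingers": -1, "xyz": [-42.7, 12.5, 4.4], "angular": [0, 0, 0.45]}
    - {"fingers": -1, "xyz": [-42.7, 12.5, 4.4], "angular": [0, 0, 0.6]}
    - {"fingers": -1, "xyz": [-42.7, 12.5, 4.4], "angular": [0, 0, 0.75]}
    - {"fingers": -1, "xyz": [-42.7, 12.5, 4.4], "angular": [0, 0, 0.9]}
    - {"fingers": -1, "xyz": [-42.7, 12.5, 4.4], "angular": [0, 0, 1.039]}
    - {"fingers": -1, "xyz": [-42.7, 12.5, 4.4], "angular": [0, 0, 1.039]}
    - {"fingers": -1, "xyz": [-42.7, 12.5, 4.4], "angular": [0, 0, 1.039]}

```text
clock: 2.72
position: [0.4689, -0.3861, 0.1992]
ee_rot: [-3.139, -0.114, 0.002]
force: [-0.6, 0.2, -0.7]
width: 1.002
```

```bash
python3 -c "
from h import *
s=arm.observe(); im=imaging.get_image('wrist'); cv2.imwrite('pics/w1.png',im[:,:,::-1])
print(s['position'],s['ee_rot'])
c=cam('wrist',s); print(proj(c,[(.466,-.389,.048),(.65,-.378,.003)]))"
```

```text
[ 0.46886051 -0.38611715  0.19919038] [-3.13899702e+00 -1.14324377e-01  1.50339148e-03]
[[277.73984845 204.46679384]
 [280.56144988 -16.91239193]]
```

View pics/w1.png

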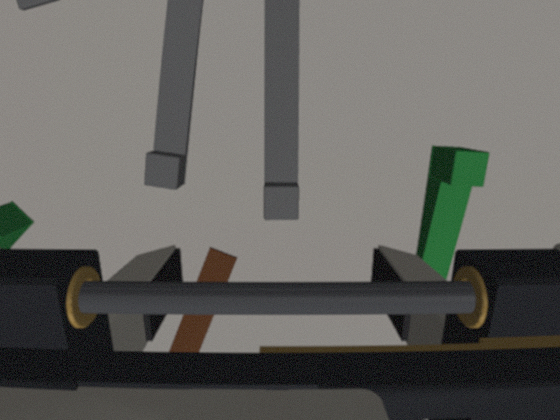

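The wrist view shows the tall shim's block top centred at about (281,202), its sides vertical in the image, so the jaws are aligned.

```bash
python3 -c "
from h import *
s=arm.observe(); c=cam('wrist',s); 
b=plane(c,[(281,202),(265,202),(298,202),(282,185),(281,219)],.048); print(b)
print(plane(c,[(431,210)],.02))
go(b[0][0],b[0][1],.030,0.068-np.pi/2)"
```

```text
[[ 0.46921565 -0.39022771  0.048     ]
 [ 0.46819947 -0.37670428  0.048     ]
 [ 0.47029755 -0.40459774  0.048     ]
 [ 0.48387729 -0.38992119  0.048     ]
 [ 0.45424149 -0.39139923  0.048     ]]
[[ 0.46539868 -0.53298071  0.02      ]]
shift [-0.08  0.55 16.93] ang [-0.0012  0.0003  0.0068] t 2.775
```

Request:
jog_arm:
  moves:
    - {"fingers": -1, "xyz": [0.1, 0.3, 6], "angular": [0, 0, 0]}
    - {"fingers": -1, "xyz": [0.1, 0.3, 11], "angular": [0, 0, 0]}
    - {"fingers": -1, "xyz": [0.1, 0.3, 11], "angular": [0, 0, 0]}

```text
clock: 3.15
position: [0.4701, -0.3847, 0.0869]
ee_rot: [-3.134, -0.12, 0.007]
force: [0.5, 0.7, 0.1]
width: 1.001
```

```bash
python3 -c "
from h import *
print(arm.observe()['position'])
go(.4692,-.3902,.030,0.068-np.pi/2)"
```

```text
[ 0.47008805 -0.38472676  0.08688301]
shift [-0.11  0.57  5.69] ang [-0.0054  0.0044  0.0088] t 3.15
```

Request:
jog_arm:
  moves:
    - {"fingers": -1, "xyz": [-0.1, 0.4, 3], "angular": [0, 0, 0]}
    - {"fingers": -1, "xyz": [-0.1, 0.4, 5.6], "angular": [0, 0, 0]}
    - {"fingers": -1, "xyz": [-0.1, 0.4, 5.6], "angular": [0, 0, 0]}
    - {"fingers": -1, "xyz": [-0.1, 0.4, 5.6], "angular": [0, 0, 0]}

```text
clock: 3.65
position: [0.4712, -0.3931, 0.036]
ee_rot: [3.138, 0.117, 0.003]
force: [0.7, -0.1, 0.3]
width: 1.0
```

```bash
python3 -c "
from h import *
print(arm.observe()['position'],arm.observe()['force'])
go(.4692,-.3902,.030,0.068-np.pi/2)"
```

```text
[ 0.47121739 -0.39314421  0.03598071] [ 0.74510543 -0.12882119  0.27063802]
shift [-0.18 -0.31  0.6 ] ang [ 0.0015 -0.0022  0.0068] t 3.65
```

Request:
jog_arm:
  moves:
    - {"fingers": -1, "xyz": [-0.2, -0.2, 0.2], "angular": [0, 0, 0]}
    - {"fingers": -1, "xyz": [-0.2, -0.2, 0.2], "angular": [0, 0, 0]}
    - {"fingers": 1, "xyz": [-0.2, -0.2, 0.2], "angular": [0, 0, 0]}
    - {"fingers": 1, "xyz": [-0.2, -0.2, 0.2], "angular": [0, 0, 0]}
    - {"fingers": 1, "xyz": [-0.2, -0.2, 0.2], "angular": [0, 0, 0]}
    - {"fingers": 1, "xyz": [-0.2, -0.2, 0.2], "angular": [0, 0, 0]}
    - {"fingers": 1, "xyz": [-0.2, -0.2, 0.2], "angular": [0, 0, 0]}
    - {"fingers": 1, "xyz": [-0.2, -0.2, 0.2], "angular": [0, 0, 0]}
  grip_force: 45

```text
clock: 4.65
position: [0.4678, -0.3909, 0.0317]
ee_rot: [-3.139, -0.116, -0.0]
force: [0.9, -0.1, -0.1]
width: 0.393
```

```bash
python3 -c "
from h import *
s=arm.observe();print(s['position'],s['ee_rot'],s['force'],s['width']*92)"
```

```text
[ 0.46778379 -0.39093183  0.03170045] [-3.13943640e+00 -1.15670058e-01 -3.83618924e-05] [ 0.87654111 -0.07179895 -0.13805005] 36.20185515063451
```

Request:
jog_arm:
  moves:
    - {"fingers": 1, "xyz": [0, 0, 0], "angular": [0, 0, 0]}
    - {"fingers": 1, "xyz": [0, 0, 0], "angular": [0, 0, 0]}
    - {"fingers": 1, "xyz": [0, 0, -1], "angular": [0, 0, 0]}
    - {"fingers": 1, "xyz": [0, 0, -3], "angular": [0, 0, 0]}
    - {"fingers": 1, "xyz": [0, 0, -6], "angular": [0, 0, 0]}
    - {"fingers": 1, "xyz": [0, 0, -8], "angular": [0, 0, 0]}
    - {"fingers": 1, "xyz": [0, 0, -8], "angular": [0, 0, 0]}
    - {"fingers": 1, "xyz": [0, 0, -8], "angular": [0, 0, 0]}

```text
clock: 5.65
position: [0.4677, -0.3903, 0.1112]
ee_rot: [-3.139, -0.116, 0.001]
force: [-0.2, 0.4, -1.9]
width: 0.324
```

```bash
python3 -c "
from h import *
s=arm.observe();print(s['position'],s['force'],s['width']*92)
im=imaging.get_image('wrist'); cv2.imwrite('pics/w2.png',im[:,:,::-1])
go(.5535,-.145,.112,0.059)"
```

```text
[ 0.46766916 -0.39033311  0.11118883] [-0.24505737  0.41408436 -1.93222941] 29.819330960809342
shift [ 10.39 -23.83  -0.1 ] ang [-1.6000e-03 -1.0000e-04 -1.5559e+00] t 5.7
```

View pics/w2.png

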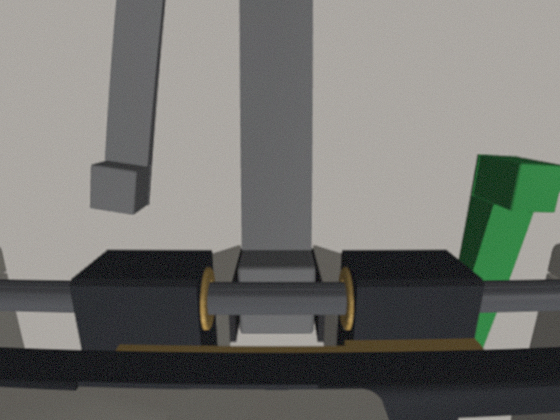

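The shim is held straight in the jaws (width 30 mm). Next I carry it over and turn it.

Request:
jog_arm:
  moves:
    - {"fingers": 1, "xyz": [1, -3, 0], "angular": [0, 0, -0.14]}
    - {"fingers": 1, "xyz": [2, -6, 0], "angular": [0, 0, -0.28]}
    - {"fingers": 1, "xyz": [3, -8, 0], "angular": [0, 0, -0.42]}
    - {"fingers": 1, "xyz": [4, -10, 0], "angular": [0, 0, -0.56]}
    - {"fingers": 1, "xyz": [5, -12, 0], "angular": [0, 0, -0.7]}
    - {"fingers": 1, "xyz": [6, -14, 0], "angular": [0, 0, -0.85]}
    - {"fingers": 1, "xyz": [7, -17, 0], "angular": [0, 0, -1.0]}
    - {"fingers": 1, "xyz": [8, -19, 0], "angular": [0, 0, -1.14]}
    - {"fingers": 1, "xyz": [9, -21, 0], "angular": [0, 0, -1.28]}
    - {"fingers": 1, "xyz": [10, -23, 0], "angular": [0, 0, -1.42]}
    - {"fingers": 1, "xyz": [10.4, -23.8, 0], "angular": [0, 0, -1.556]}
    - {"fingers": 1, "xyz": [10.4, -23.8, 0], "angular": [0, 0, -1.556]}

```text
clock: 7.2
position: [0.5537, -0.1451, 0.1108]
ee_rot: [-2.153, -2.285, 0.001]
force: [-0.1, 0.1, -1.8]
width: 0.324
```

Request:
jog_arm:
  moves:
    - {"fingers": 1, "xyz": [0, 0, 3], "angular": [0, 0, 0]}
    - {"fingers": 1, "xyz": [0, 0, 6], "angular": [0, 0, 0]}
    - {"fingers": 1, "xyz": [0, 0, 7], "angular": [0, 0, 0]}
    - {"fingers": 1, "xyz": [0, 0, 7], "angular": [0, 0, 0]}
    - {"fingers": 1, "xyz": [0, 0, 7], "angular": [0, 0, 0]}

```text
clock: 7.82
position: [0.5546, -0.1463, 0.0426]
ee_rot: [2.155, 2.284, 0.001]
force: [1.0, -0.1, -1.8]
width: 0.325
```

```bash
python3 -c "
from h import *
s=arm.observe();print(s['position'],s['ee_rot'],s['force'],s['width']*92)
im=imaging.get_image('wrist'); cv2.imwrite('pics/w3.png',im[:,:,::-1])
im=imaging.get_image('top'); cv2.imwrite('pics/t3.png',im[:,:,::-1])
go(.5535,-.145,.0315,0.059)"
```

```text
[ 0.55455689 -0.14633833  0.04262482] [2.15544044e+00 2.28391515e+00 1.05545163e-03] [ 0.99362828 -0.07877559 -1.77386263] 29.906105999417814
shift [ 0.12 -0.11  1.12] ang [ 0.0017  0.0003 -0.0005] t 7.925
```

View pics/w3.png

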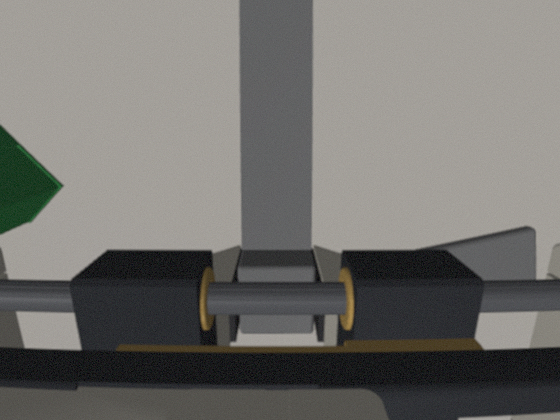

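Request:
jog_arm:
  moves:
    - {"fingers": 1, "xyz": [0, 0, 0.6], "angular": [0, 0, 0]}
    - {"fingers": 1, "xyz": [0, 0, 1.0], "angular": [0, 0, 0]}
    - {"fingers": 1, "xyz": [0, 0, 1.0], "angular": [0, 0, 0]}
    - {"fingers": 1, "xyz": [0, 0, 1.0], "angular": [0, 0, 0]}

```text
clock: 8.43
position: [0.554, -0.1458, 0.0317]
ee_rot: [-2.155, -2.286, -0.0]
force: [-0.2, 0.7, -0.3]
width: 0.325
```

```bash
python3 -c "
from h import *
s=arm.observe();print(s['position'],s['ee_rot'],s['force'],s['width']*92)
a=cv2.imread('pics/t3.png')[130:225,150:345]; im=imaging.get_image('top');cv2.imwrite('pics/t4.png',im[:,:,::-1])
cv2.imwrite('pics/t4c.png',cv2.convertScaleAbs(cv2.resize(im[130:260,150:345,::-1],None,fx=4,fy=4,interpolation=cv2.INTER_CUBIC),alpha=1.2))"
```

```text
[ 0.55396678 -0.14583291  0.03165887] [-2.15498639e+00 -2.28583245e+00 -1.26579146e-04] [-0.22733449  0.74589478 -0.32362016] 29.933236538952915
```

View pics/t4c.png

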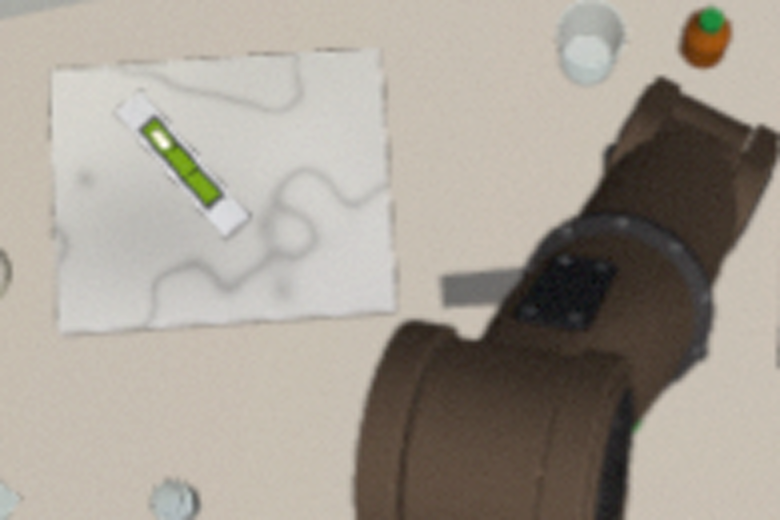

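Thin end lies at (443,292) in the crop, about 15 mm short of the stone's edge and in line with the foot. The level is visible from the top camera. I'll write a bubble reader.

```bash
cat >> h.py <<'E'
def bub(n="top",bgr=None,st=None,z=.084):
    im=imaging.get_image(n)[:,:,::-1] if bgr is None else bgr
    c=cam(n,st); f=im.astype(float); sat=f[:,:,1]-f[:,:,0]
    # search area around the level
    M=np.array([.626,.2315]); q=proj(c,[(M[0],M[1],z)])[0]
    Y,X=np.mgrid[:im.shape[0],:im.shape[1]]; near=(np.hypot(X-q[0],Y-q[1])<(28 if n!="wrist" else 400))
    g=((sat>50)&near&(f[:,:,1]>f[:,:,2]+15)).astype(np.uint8)
    hull=cv2.convexHull(np.argwhere(g)[:,::-1].astype(np.int32)); w=np.zeros_like(g); cv2.fillConvexPoly(w,hull,1)
    rect=cv2.minAreaRect(hull.astype(np.float32))
    bl=np.where(w>0,np.clip(f[:,:,0]-f[:,:,0][g>0].mean(),0,None),0); k=(bl>0.35*bl.max()); wt=bl*k
    P=plane(c,np.c_[X[w>0],Y[w>0]],z)[:,:2]; m=plane(c,[rect[0]],z)[0,:2]
    u=np.array([-.95,-.625]); th=.0595; u=np.array([[np.cos(th),-np.sin(th)],[np.sin(th),np.cos(th)]])@np.linalg.svd(P-P.mean(0),full_matrices=False)[2][0] if 0 else np.linalg.svd(P-P.mean(0),full_matrices=False)[2][0]
    u=u*np.sign(u@np.array([-1,-1])); t=(P-m)@u
    B=plane(c,[[(X*wt).sum()/wt.sum(),(Y*wt).sum()/wt.sum()]],z)[0,:2]
    return {"bubble_mm":round(((B-m)@u)*1e3,1),"mid":m.round(4),"dir":u.round(3),"win_mm":(t.min()*1e3).round(1).tolist().__str__()+".."+str((t.max()*1e3).round(1)),"px":int(k.sum()),"npx":int(g.sum())}
E
sed -i 's/    u=np.array(\[-.95,-.625\]).*/    u=np.linalg.svd(P-P.mean(0),full_matrices=False)[2][0]/' h.py
python3 -c "
from h import *
for p in('top0','t3','t4'): print(bub('top',cv2.imread(f'pics/{p}.png')))
print(bub('scene',cv2.imread('pics/scene0.png'))); print(bub('scene'))
go(.5502,-.0850,.0317,.059); go(.538654+.0594*.135,.1011-.9982*.135,.0317,.059)"
```

```text
{'bubble_mm': np.float64(-27.5), 'mid': array([0.6437, 0.2629]), 'dir': array([-0.76, -0.65]), 'win_mm': '-44.5..44.2', 'px': 15, 'npx': 77}
{'bubble_mm': np.float64(-27.7), 'mid': array([0.6436, 0.2627]), 'dir': array([-0.756, -0.655]), 'win_mm': '-44.6..44.0', 'px': 15, 'npx': 83}
{'bubble_mm': np.float64(-27.7), 'mid': array([0.6436, 0.2627]), 'dir': array([-0.756, -0.655]), 'win_mm': '-44.6..44.0', 'px': 15, 'npx': 82}
{'bubble_mm': np.float64(-22.3), 'mid': array([0.6431, 0.2637]), 'dir': array([-0.735, -0.678]), 'win_mm': '-41.8..42.6', 'px': 28, 'npx': 69}
{'bubble_mm': np.float64(-20.0), 'mid': array([0.6434, 0.2635]), 'dir': array([-0.74 , -0.673]), 'win_mm': '-41.8..42.6', 'px': 31, 'npx': 72}
shift [ 6.09 -0.02 -0.  ] ang [-0.     -0.0001 -0.    ] t 8.525
shift [11.24 -0.07 -0.  ] ang [-0.     -0.0001 -0.    ] t 8.525
```

Request:
jog_arm:
  moves:
    - {"fingers": 1, "xyz": [1, 0, 0], "angular": [0, 0, 0]}
    - {"fingers": 1, "xyz": [2, 0, 0], "angular": [0, 0, 0]}
    - {"fingers": 1, "xyz": [3, 0, 0], "angular": [0, 0, 0]}
    - {"fingers": 1, "xyz": [4, 0, 0], "angular": [0, 0, 0]}
    - {"fingers": 1, "xyz": [5, 0, 0], "angular": [0, 0, 0]}
    - {"fingers": 1, "xyz": [5.5, 0, 0], "angular": [0, 0, 0]}
    - {"fingers": 1, "xyz": [5.5, 0, 0], "angular": [0, 0, 0]}
    - {"fingers": 1, "xyz": [5.5, 0, 0], "angular": [0, 0, 0]}

```text
clock: 9.52
position: [0.5507, -0.0914, 0.0317]
ee_rot: [2.155, 2.285, -0.0]
force: [0.5, -0.3, -1.2]
width: 0.326
```

```bash
cat > chk.py <<'E'
from h import *
s=arm.observe(); p=s['position']; print(s['clock'],p.round(4),'F',s['force'].round(1),'yaw',round(float(np.arctan2(R(s['ee_rot'])[1,1],R(s['ee_rot'])[0,1])),3))
D=np.array([-.0594,.9982]); e=np.array([.5387,.1011])-p[:2]; print('d to foot',(e@D).round(4),'lateral',(e[0]*D[1]-e[1]*D[0]).round(4)); print(bub())
E
python3 chk.py
```

```text
9.525 [ 0.5507 -0.0914  0.0317] F [ 0.5 -0.3 -1.2] yaw 0.059
d to foot 0.1929 lateral -0.0006
{'bubble_mm': np.float64(-27.7), 'mid': array([0.6436, 0.2627]), 'dir': array([-0.756, -0.655]), 'win_mm': '-44.6..44.0', 'px': 15, 'npx': 83}
```

Request:
jog_arm:
  moves:
    - {"fingers": 1, "xyz": [0.5, 0, 0.05], "angular": [0, 0, 0]}
    - {"fingers": 1, "xyz": [1, 0, 0.05], "angular": [0, 0, 0]}
    - {"fingers": 1, "xyz": [1.5, 0, 0.05], "angular": [0, 0, 0]}
    - {"fingers": 1, "xyz": [2, 0, 0.05], "angular": [0, 0, 0]}
    - {"fingers": 1, "xyz": [2.5, 0, 0.05], "angular": [0, 0, 0]}
    - {"fingers": 1, "xyz": [2.5, 0, 0.05], "angular": [0, 0, 0]}

```text
clock: 10.32
position: [0.5497, -0.0654, 0.0316]
ee_rot: [2.154, 2.286, 0.001]
force: [0.1, -1.6, 7.0]
width: 0.321
```

```bash
python3 chk.py
```

```text
10.325 [ 0.5497 -0.0654  0.0316] F [ 0.1 -1.6  7. ] yaw 0.06
d to foot 0.1669 lateral -0.0011
{'bubble_mm': np.float64(-27.7), 'mid': array([0.6436, 0.2627]), 'dir': array([-0.756, -0.655]), 'win_mm': '-44.6..44.0', 'px': 15, 'npx': 83}
```

Request:
jog_arm:
  moves:
    - {"fingers": 1, "xyz": [0.4, 0, -0.03], "angular": [0, 0, 0]}
    - {"fingers": 1, "xyz": [0.8, 0, -0.03], "angular": [0, 0, 0]}
    - {"fingers": 1, "xyz": [1.2, 0, -0.03], "angular": [0, 0, 0]}
    - {"fingers": 1, "xyz": [1.5, 0, -0.03], "angular": [0, 0, 0]}
    - {"fingers": 1, "xyz": [1.5, 0, -0.03], "angular": [0, 0, 0]}

```text
clock: 11.0
position: [0.5485, -0.0506, 0.0316]
ee_rot: [-2.155, -2.286, -0.001]
force: [-0.4, -2.1, 5.9]
width: 0.327
```

```bash
python3 chk.py
```

```text
11.0 [ 0.5485 -0.0506  0.0316] F [-0.4 -2.1  5.9] yaw 0.059
d to foot 0.152 lateral -0.0008
{'bubble_mm': np.float64(-27.7), 'mid': array([0.6435, 0.2628]), 'dir': array([-0.756, -0.655]), 'win_mm': '-44.6..44.0', 'px': 15, 'npx': 81}
```

Request:
jog_arm:
  moves:
    - {"fingers": 1, "xyz": [0.4, 0, 0], "angular": [0, 0, 0]}
    - {"fingers": 1, "xyz": [0.7, 0, 0], "angular": [0, 0, 0]}
    - {"fingers": 1, "xyz": [1.0, 0, 0], "angular": [0, 0, 0]}
    - {"fingers": 1, "xyz": [1.0, 0, 0], "angular": [0, 0, 0]}

```text
clock: 11.55
position: [0.5479, -0.0418, 0.0316]
ee_rot: [2.155, 2.284, -0.001]
force: [1.0, -7.3, 4.4]
width: 0.325
```

```bash
python3 chk.py
```

```text
11.55 [ 0.5479 -0.0418  0.0316] F [ 1.  -7.3  4.4] yaw 0.058
d to foot 0.1432 lateral -0.0007
{'bubble_mm': np.float64(-27.3), 'mid': array([0.6436, 0.2627]), 'dir': array([-0.756, -0.655]), 'win_mm': '-44.6..44.0', 'px': 14, 'npx': 83}
```

Contact made: push force is 7 N with the bubble still at about -27 mm. About 48 mm of travel is left.

Request:
jog_arm:
  moves:
    - {"fingers": 1, "xyz": [0.3, 0, 0], "angular": [0, 0, 0]}
    - {"fingers": 1, "xyz": [0.6, 0, 0], "angular": [0, 0, 0]}
    - {"fingers": 1, "xyz": [0.9, 0, 0], "angular": [0, 0, 0]}
    - {"fingers": 1, "xyz": [1.2, 0, 0], "angular": [0, 0, 0]}
    - {"fingers": 1, "xyz": [1.2, 0, 0], "angular": [0, 0, 0]}

```text
clock: 12.22
position: [0.5472, -0.0306, 0.0316]
ee_rot: [2.156, 2.283, -0.001]
force: [-0.1, -9.1, 4.2]
width: 0.32
```

```bash
python3 chk.py
```

```text
12.225 [ 0.5472 -0.0306  0.0316] F [-0.1 -9.1  4.2] yaw 0.057
d to foot 0.132 lateral -0.0006
{'bubble_mm': np.float64(-20.6), 'mid': array([0.6444, 0.2636]), 'dir': array([-0.762, -0.648]), 'win_mm': '-43.5..43.0', 'px': 16, 'npx': 76}
```

Request:
jog_arm:
  moves:
    - {"fingers": 1, "xyz": [0.3, 0, 0], "angular": [0, 0, 0]}
    - {"fingers": 1, "xyz": [0.6, 0, 0], "angular": [0, 0, 0]}
    - {"fingers": 1, "xyz": [0.9, 0, 0], "angular": [0, 0, 0]}
    - {"fingers": 1, "xyz": [1.2, 0, 0], "angular": [0, 0, 0]}
    - {"fingers": 1, "xyz": [1.5, 0, 0], "angular": [0, 0, 0]}
    - {"fingers": 1, "xyz": [1.8, 0, 0], "angular": [0, 0, 0]}
    - {"fingers": 1, "xyz": [1.8, 0, 0], "angular": [0, 0, 0]}

```text
clock: 13.15
position: [0.5461, -0.0127, 0.0316]
ee_rot: [2.156, 2.283, -0.002]
force: [1.2, -9.1, 5.5]
width: 0.323
```

```bash
python3 chk.py
```

```text
13.15 [ 0.5461 -0.0127  0.0316] F [ 1.2 -9.1  5.5] yaw 0.057
d to foot 0.1141 lateral -0.0006
{'bubble_mm': np.float64(-10.7), 'mid': array([0.6447, 0.2636]), 'dir': array([-0.756, -0.655]), 'win_mm': '-43.3..42.7', 'px': 16, 'npx': 81}
```

Request:
jog_arm:
  moves:
    - {"fingers": 1, "xyz": [0.3, 0, 0], "angular": [0, 0, 0]}
    - {"fingers": 1, "xyz": [0.6, 0, 0], "angular": [0, 0, 0]}
    - {"fingers": 1, "xyz": [0.9, 0, 0], "angular": [0, 0, 0]}
    - {"fingers": 1, "xyz": [1.2, 0, 0], "angular": [0, 0, 0]}
    - {"fingers": 1, "xyz": [1.4, 0, 0], "angular": [0, 0, 0]}
    - {"fingers": 1, "xyz": [1.4, 0, 0], "angular": [0, 0, 0]}

```text
clock: 13.95
position: [0.5452, 0.001, 0.0316]
ee_rot: [2.156, 2.283, -0.002]
force: [1.1, -9.2, 5.1]
width: 0.325
```

```bash
python3 chk.py; python3 -c "
from h import *
im=imaging.get_image('top')[:,:,::-1]; a=im[150:220,160:250]
im=imaging.get_image('scene')[:,:,::-1]; b=im[170:260,310:450]
f=lambda i,w:cv2.convertScaleAbs(cv2.resize(i,(w,400),interpolation=cv2.INTER_CUBIC),alpha=1.2)
cv2.imwrite('pics/c5.png',np.hstack([f(a,400),f(b,400)]))"
```

```text
13.95 [0.5452 0.001  0.0316] F [ 1.1 -9.2  5.1] yaw 0.057
d to foot 0.1003 lateral -0.0006
{'bubble_mm': np.float64(-2.6), 'mid': array([0.6455, 0.2643]), 'dir': array([-0.755, -0.656]), 'win_mm': '-44.1..43.7', 'px': 15, 'npx': 77}
```

View pics/c5.png

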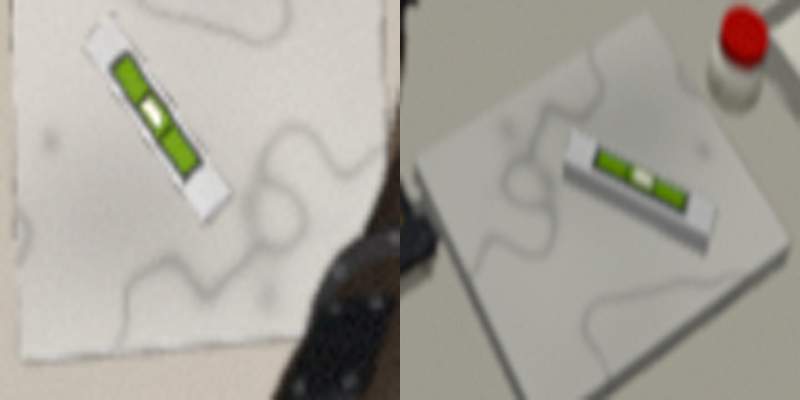

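The bubble lies between the lines but slightly off towards the far side. The reader gives -2.6 mm, so I push about 4.5 mm more.

Request:
jog_arm:
  moves:
    - {"fingers": 1, "xyz": [0.2, 0, 0], "angular": [0, 0, 0]}
    - {"fingers": 1, "xyz": [0.4, 0, 0], "angular": [0, 0, 0]}
    - {"fingers": 1, "xyz": [0.5, 0, 0], "angular": [0, 0, 0]}
    - {"fingers": 1, "xyz": [0.5, 0, 0], "angular": [0, 0, 0]}
    - {"fingers": 1, "xyz": [0.5, 0, 0], "angular": [0, 0, 0]}

```text
clock: 14.72
position: [0.5449, 0.0058, 0.0316]
ee_rot: [2.156, 2.282, -0.002]
force: [0.1, -10.8, 6.0]
width: 0.327
```

```bash
python3 chk.py;  python3 -c "
from h import *
print(bub('scene'))"
```

```text
14.725 [0.5449 0.0058 0.0316] F [  0.1 -10.8   6. ] yaw 0.057
d to foot 0.0955 lateral -0.0005
{'bubble_mm': np.float64(0.3), 'mid': array([0.6455, 0.2643]), 'dir': array([-0.755, -0.656]), 'win_mm': '-44.1..43.7', 'px': 15, 'npx': 80}
{'bubble_mm': np.float64(0.1), 'mid': array([0.6437, 0.2638]), 'dir': array([-0.763, -0.646]), 'win_mm': '-42.3..43.0', 'px': 32, 'npx': 68}
```

Both cameras read near 0 (0.3 and 0.1 mm), so I release and lift clear.

Request:
jog_arm:
  moves:
    - {"fingers": 0.2, "xyz": [0, 0, 0], "angular": [0, 0, 0]}
    - {"fingers": 0, "xyz": [0, 0, 0], "angular": [0, 0, 0]}
    - {"fingers": -0.3, "xyz": [0, 0, 0], "angular": [0, 0, 0]}
    - {"fingers": -0.3, "xyz": [0, 0, 0], "angular": [0, 0, 0]}
    - {"fingers": -0.3, "xyz": [0, 0, 0], "angular": [0, 0, 0]}
    - {"fingers": -0.3, "xyz": [0, 0, 0], "angular": [0, 0, 0]}

```text
clock: 15.58
position: [0.5449, 0.0079, 0.0315]
ee_rot: [-2.155, -2.286, -0.0]
force: [0.1, 0.6, 0.5]
width: 0.652
```

```bash
python3 chk.py;  python3 -c "
from h import *
print(arm.observe()['width']*92,bub('scene'))"
```

```text
15.575 [0.5449 0.0079 0.0315] F [0.1 0.6 0.5] yaw 0.059
d to foot 0.0934 lateral -0.0006
{'bubble_mm': np.float64(0.3), 'mid': array([0.6455, 0.2643]), 'dir': array([-0.755, -0.656]), 'win_mm': '-44.1..43.7', 'px': 13, 'npx': 80}
59.54506394888474 {'bubble_mm': np.float64(-0.2), 'mid': array([0.6434, 0.2635]), 'dir': array([-0.763, -0.646]), 'win_mm': '-42.7..42.6', 'px': 34, 'npx': 69}
```

Request:
jog_arm:
  moves:
    - {"fingers": -0.3, "xyz": [0, 0, -2], "angular": [0, 0, 0]}
    - {"fingers": -0.3, "xyz": [0, 0, -5], "angular": [0, 0, 0]}
    - {"fingers": -0.3, "xyz": [0, 0, -9], "angular": [0, 0, 0]}
    - {"fingers": -0.3, "xyz": [-3, 0, -14], "angular": [0, 0, 0]}
    - {"fingers": -0.3, "xyz": [-7, 0, -16], "angular": [0, 0, 0]}
    - {"fingers": -0.3, "xyz": [-12, 0, -16], "angular": [0, 0, 0]}
    - {"fingers": -0.3, "xyz": [-12, 0, -16], "angular": [0, 0, 0]}
    - {"fingers": -0.3, "xyz": [-12, 0, -16], "angular": [0, 0, 0]}
    - {"fingers": -0.3, "xyz": [-12, 0, -16], "angular": [0, 0, 0]}

```text
clock: 16.8
position: [0.5519, -0.1105, 0.1912]
ee_rot: [-2.152, -2.287, -0.0]
force: [-0.2, 0.2, -0.2]
width: 0.65
```

```bash
python3 chk.py;  python3 -c "
from h import *
print(bub('scene'))
im=imaging.get_image('wrist');cv2.imwrite('pics/w6.png',im[:,:,::-1])"
```

```text
16.8 [ 0.5519 -0.1105  0.1912] F [-0.2  0.2 -0.2] yaw 0.061
d to foot 0.212 lateral -0.0006
{'bubble_mm': np.float64(0.3), 'mid': array([0.6455, 0.2643]), 'dir': array([-0.755, -0.656]), 'win_mm': '-44.1..43.7', 'px': 13, 'npx': 81}
{'bubble_mm': np.float64(1.1), 'mid': array([0.644 , 0.2635]), 'dir': array([-0.766, -0.643]), 'win_mm': '-42.2..43.0', 'px': 30, 'npx': 67}
```

View pics/w6.png

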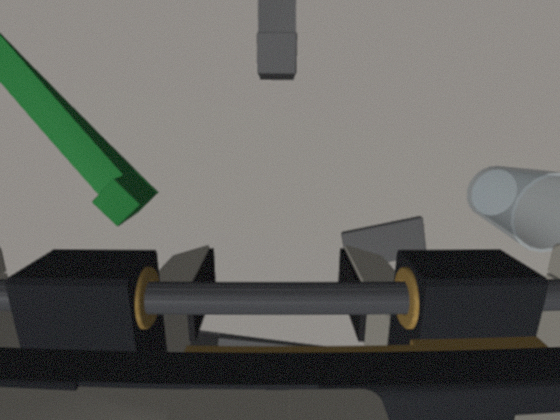

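The shim's block is free at (277,55), straight along the push line, and the bubble holds steady near 0. I'm handing in.

```bash
python3 -c "
from cell import job
print(job.sign_off())"
```

```text
the job is handed in; nothing more can be done
None
```

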